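Roll-test two probe sleeves and reject the squashed one

TASK

Test both brass guard sleeves on the blue roll-test ramp: lay each one level across the deck on the black line near its high end and let go. A sleeve that rolls down by itself into the catch channel at the foot has passed and stays there untouched; one that stays lying on the deck once released has failed, so leave it a moment to be sure, then take it off and lay it in the red tray. Leave the timer and the two vials just beyond the ramp where they stand.

Things in the scene. Friction and masses are not known exactly. Their poses are not given: they have to be found in the camera images.
- sleeve_1: loose brass guard sleeve, 70 mm long, about 70 g, looks like a tube, a thin steel band near each end, starts in a rest of the rack along the rack's x. Good: 26 mm round. Squashed: a flattened round 30 mm wide, 20 mm high, lying on a flat side, wide way level. Either sleeve may be the squashed one. Origin at its centre; x along its axis (either way), about which it turns as it rolls.
- sleeve_2: loose brass guard sleeve, 70 mm long, about 70 g, looks like a tube, a thin steel band near each end, starts in a rest of the rack along the rack's x. Good: 26 mm round. Squashed: a flattened round 30 mm wide, 20 mm high, lying on a flat side, wide way level. Either sleeve may be the squashed one. Origin at its centre; x along its axis (either way), about which it turns as it rolls.
- ramp: fixed blue ramp, 120 x 300 mm, origin on the bench, under its middle. The bare aluminium deck falls along -y at 6 degrees from y = +155 mm (60 mm above the bench) to its foot at y = -75 mm (36 mm above); 110 mm wide between rails at x = +-57.5 mm, 10 mm higher than the deck. Sleeves are laid across it, axis along the ramp's x.
- channel (a point): middle of the floor of the catch channel below the deck's foot, 6 mm above the bench; channel is 58 mm wide (ramp y = -75 to -133 mm) and 110 mm long (ramp x), closed by an end stop 60 mm high
- release_line (a point): middle of the black line across the deck, on the deck surface, at ramp y = +100 mm, 54 mm above the bench
- rack: fixed grey rack, 100 x 170 mm, origin on the bench under its middle; base plate 6 mm thick, with two shallow rests for sleeves at y = -45 and +45 mm, bordered by ridges 5.5 mm higher than the plate (top 11.5 mm above the bench). A round sleeve's centre lies 19 mm above the bench, a squashed one's 16 mm.
- tray: fixed open red tray for rejects, 130 (x) x 160 (y) x 28 mm high, walls and floor 4 mm, origin on the bench under its middle. It and the rack stand to the left and the right of the robot, which on which side varies.
- timer: white kitchen-style timer, 74 x 71 x 18 mm, lying loose on the bench between rack and tray; origin at the middle of its underside
- vial_blue: small loose brown vial with a blue cap, 24 mm across, 58 mm tall, standing beyond the ramp; origin at the middle of its underside, z up
- vial_red: small loose brown vial with a red cap, 24 mm across, 58 mm tall, standing beyond the ramp; origin at the middle of its underside, z up

How it is judged:
On the way:
1. the squashed sleeve lies still on the upper part of the deck, let go (x of sleeve_2 in the frame of ramp between -0.055 and 0.055 m and y of sleeve_2 in the frame of ramp between 0 and 0.15 m and z of sleeve_2 in the frame of ramp between 0.04 and 0.085 m and linear speed of sleeve_2 below 0.02 m/s and contact force between sleeve_2 and the fingers below 0.05 N and contact force between sleeve_2 and ramp above 0.1 N), for 0.4 s.
At the end, for the whole second after the job is handed in: The round sleeve, having rolled down by itself, lies at rest in the catch channel; the squashed one, having lain still and let go 0.4 s on the upper deck, lies at rest in the red tray, its centre under 30 mm high; timer and vials within 30 mm of their places, vials upright (x of sleeve_1 in the frame of ramp between -0.055 and 0.055 m and y of sleeve_1 in the frame of ramp between -0.135 and -0.075 m and z of sleeve_1 in the frame of ramp between 0 and 0.035 m and linear speed of each of sleeve_1, sleeve_2 below 0.02 m/s and x of sleeve_2 in the frame of tray between -0.06 and 0.06 m and y of sleeve_2 in the frame of tray between -0.075 and 0.075 m and z of sleeve_2 in the frame of tray between 0 and 0.03 m); the robot touches nothing.
It fails at once if the round sleeve is held or touched by the fingers in the lower part of the ramp or in the catch channel: it must roll there by itself (x of sleeve_1 in the frame of ramp between -0.065 and 0.065 m and y of sleeve_1 in the frame of ramp between -0.15 and -0.03 m and z of sleeve_1 in the frame of ramp between 0 and 0.1 m and contact force between sleeve_1 and the fingers above 0.1 N).
It fails at once if the round sleeve is dropped into the channel or onto the lower deck from above (x of sleeve_1 in the frame of ramp between -0.055 and 0.055 m and y of sleeve_1 in the frame of ramp between -0.14 and -0.03 m and z of sleeve_1 in the frame of ramp between 0.07 and 0.12 m and contact force between sleeve_1 and the fingers below 0.02 N).
It fails at once if the timer or a vial is pushed more than 30 mm, or a vial tipped over (distance of any of timer, vial_blue, vial_red from where it was at the start of the episode above 0.03 m or angle between any of vial_blue, vial_red's own z axis and vertical above 0.5 rad).
It also fails if it takes over 70 s, if anything falls off the work surface, if the arm or the gripper's body presses on something with over 40 N, if the wrist force passes 120 N, or if a joint passes its speed limit or range.

ROBOT

A 7-joint arm with a two-finger parallel gripper is mounted at the origin on a cart in front of the work surface, level with it; the furniture and walls round the work are solid. World frame = base frame: x ahead of the robot, y to its left, z up, the work surface at z = 0. Lengths are in m, angles in rad, forces in N, time in s.
With the tool pointing down it reaches from about 0.4 to 0.85 m from the base axis. Payload 6.9 kg.
Tool frame: the origin (TCP) lies on the centre line of the jaws, within the pads' length; the fingertips stand robot.tip_reach ahead of it and the grasp point (between the pads) lies 11 mm behind it (robot.tip_reach is the distance from the TCP to the fingertips, in m); z points along the fingers, y is the line along which they close (so a half turn about z gives the same grasp; the last joint's range is limited). The gripper opens to 85 mm and grips with 20 to 120 N. Pads are 22 mm wide; open, the fingers measure 114 mm over their backs; the gripper's body (76 mm by 85 mm) begins 54 mm behind the grasp point. The pads swing forward as they close: fully open they stand 13 mm farther back than shut.
Start: joints at [-1.238, 0.507, -0.238, 1.5, 0.126, 1.149, -0.155], TCP at [0.141, 0.609, 0.239] pointing down, gripper open.
Joint ranges: [-3.08, 3.08], [-0.24, 2.05], [-1.43, 1.35], [0, 2.5], [-1.52, 4.66], [0.17, 1.96], [-2.89, 2.89]. Speed limits (rad/s): [2.39, 2.39, 3.14, 3.14, 3.14, 3.14, 3.14].

INTERFACE

Orientations are given as a unit quaternion [x, y, z, w].
In Python, from workcell import robot, imaging gives the robot as it stands (robot), with the cameras (imaging).
- The arm moves only by the shell command python3 steer.py FILE [FORCE], which reads ROWS from the file FILE. ROWS is one flat JSON list of numbers that holds 1 to 10 rows one after another, with no inner brackets; each row has 7 numbers: dx, dy, dz in units of 25 mm, then a rotation vector rx, ry, rz in units of 0.25 rad, then the finger opening in m; each row is the pose to reach, as a shift and turn from the pose commanded when the command began, along the tool's axes at that moment; what a row does not reach only later rows make up. A row lasts 1/12 s, in which the tool goes at most 0.0417 m and 0.125 rad, less where a joint would pass 70% of its speed; a pose out of reach is approached as far as the arm can. The fingers move at their own pace and stop on an object; FORCE is the grip in N (left out, the last holds). Time passes only in rows, so rows that do not move let the fingers close. It prints the time, the measured TCP pose, the force, the opening and the grip force at its end. Input that does not fit is refused with a message, and nothing moves.
- robot.observe(): the state, without advancing time (a new reading comes with each control period).
- imaging.camera(name): name is "side" or "top" or "wrist"; returns the picture (420x560x3 uint8, red, green, blue); there is no depth.
- imaging.camera_params(name): a dict with "fx", "fy", "cx", "cy" (pixels), "dist" ([k1, k2, p1, p2, k3] as OpenCV has them; the pictures are not rectified), "world_to_cam" (4x4, takes a point from world to camera coordinates). Camera axes: x right, y down, z forward; pixel columns grow to the right and rows downward; lengths in m; the calibration is good to about 2 mm. A picture is of the moment at which its call begins: read the wrist's pose just before it. camera_params takes no time and is no camera call; for the wrist camera it gives the pose at the moment of the call.
- robot.sign_off(): hands the job in; it is judged then, once.
The state is a dict: "time_s": time; "joint_pos": joint angles; "qd": joint speeds; "effort": joint torques, N m; "tcp_pos": TCP position; "tool_rot": TCP orientation; "wrist_force": force on the tool from outside, world axes, zero at the start; "ft_torque": the same for the moment, N m; "gripper_width": finger opening in m; "grasp_force": force on a finger pad.
Only numpy, scipy, OpenCV 4.12 (cv2) and the standard library are available. Lean on these libraries where they do the work, as an engineer would, in place of code of your own. Each camera call takes 0.05 s, during which the arm holds its last target. There are 200 camera calls.

## Working session

There is one attempt and no reset: what is moved stays moved. The work goes in short steps, Python scripts to look and compute and a shell command to move; the robot and the scene stay as the last step left them, time stands still between calls to the robot, and variables do not carry over. Pictures are saved under pics/ and viewed, at most 10 in all, crops included, and the job is handed in when it is done.

```bash
ls; mkdir -p pics
python3 - <<'E'
from workcell import robot, imaging
import cv2
s=robot.observe();print(s['time_s'],s['tcp_pos'],s['tool_rot'],s['gripper_width'],robot.tip_reach)
a=[imaging.camera(n)[:,:,::-1] for n in("top","side")]
for n,i in zip(("top","side"),a): cv2.imwrite(f'pics/{n}0.png',i)
for n in("top","side"): print(n,imaging.camera_params(n))
E
```

```text
pics
steer.py
workcell.py
0.0 [0.14111473 0.60835765 0.23842971] [ 1.13677635e-01  9.93517284e-01 -8.91007985e-04 -9.21607591e-05] 0.08538241260169029 0.008
top {'fx': 407.37826045198295, 'fy': 407.37826045198295, 'cx': 279.89274535089874, 'cy': 212.83713915303048, 'dist': array([-0.04718827,  0.        ,  0.        ,  0.        ,  0.        ]), 'world_to_cam': array([[-0.01289444, -0.99990362, -0.00514664,  0.03676354],
       [-0.98047635,  0.01365359, -0.19616245,  0.62603914],
       [ 0.19621381,  0.00251675, -0.9805579 ,  1.24039885],
       [ 0.        ,  0.        ,  0.        ,  1.        ]])}
side {'fx': 427.29640163374904, 'fy': 427.29640163374904, 'cx': 279.44150594962497, 'cy': 212.85067823039165, 'dist': array([-0.05565899,  0.        ,  0.        ,  0.        ,  0.        ]), 'world_to_cam': array([[-0.9483649 , -0.31716756,  0.00296036,  0.56833   ],
       [-0.28041223,  0.83402762, -0.47514936,  0.19928545],
       [ 0.14823294, -0.45144509, -0.87990018,  1.04293725],
       [ 0.        ,  0.        ,  0.        ,  1.        ]])}
```

View pics/top0.png

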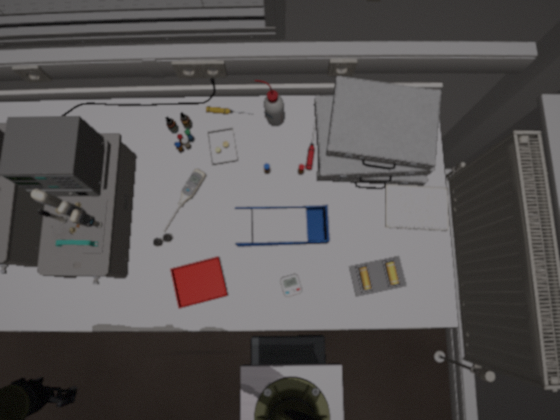

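View pics/side0.png

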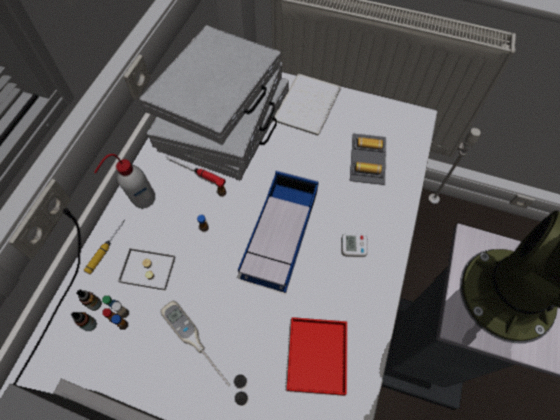

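The top view shows the rack at (378,276) with sleeves at (365,278) and (392,273). The timer is at (291,285), the tray at (200,282) and the vials at (267,168) and (301,169). The ramp spans (235–327, 205–245), with its black line at col 252 (left/+y end) and its channel at the right. The side view agrees.

```bash
cat > h.py <<'E'
import cv2, numpy as np
from workcell import robot, imaging
def ray(p,uv):
    K=np.array([[p['fx'],0,p['cx']],[0,p['fy'],p['cy']],[0,0,1]])
    n=cv2.undistortPoints(np.array(uv,float).reshape(-1,1,2),K,p['dist']).reshape(-1,2)
    T=p['world_to_cam'];R=T[:3,:3]
    return -R.T@T[:3,3],np.c_[n,np.ones(len(n))]@R
def onplane(p,uv,z):
    o,d=ray(p,uv);return o+d*((z-o[2])/d[:,2])[:,None]
def tri(pa,ua,pb,ub):
    a,d=ray(pa,[ua]);b,e=ray(pb,[ub]);d=d[0];e=e[0]
    s=np.linalg.lstsq(np.c_[d,-e],b-a,rcond=None)[0]
    x,y=a+s[0]*d,b+s[1]*e
    return (x+y)/2,np.linalg.norm(x-y)
def blobs(img,lo,hi,amin):
    m=cv2.inRange(cv2.cvtColor(img,cv2.COLOR_BGR2HSV),np.array(lo),np.array(hi))
    m=cv2.morphologyEx(m,cv2.MORPH_CLOSE,np.ones((5,5)))
    c,_=cv2.findContours(m,cv2.RETR_EXTERNAL,cv2.CHAIN_APPROX_NONE)
    return [k for k in c if cv2.contourArea(k)>=amin]
E
python3 - <<'E'
from h import *
np.set_printoptions(precision=4,suppress=True)
I={n:cv2.imread(f'pics/{n}0.png') for n in("top","side")}
P={n:imaging.camera_params(n) for n in I}
for n in I:
  for lab,lo,hi,a in(("brass",(12,90,80),(32,255,255),60),("red",(0,150,80),(6,255,255),800),("blue",(100,120,30),(125,255,255),300)):
    for k in blobs(I[n],lo,hi,a):
      r=cv2.minAreaRect(k);b=cv2.boxPoints(r)
      z={"brass":.018,"red":.028,"blue":.06}[lab]
      w=onplane(P[n],b,z);
      print(n,lab,np.round(r[0],1),np.round(r[1],1),'c',w.mean(0)[:2],'corners',w[:,:2].round(3).tolist())
t=cv2.resize(I['top'][190:310,225:425],(800,480),interpolation=cv2.INTER_CUBIC)
cv2.imwrite('pics/crop1.png',t)
s=cv2.resize(I['side'][120:300,230:400],(567,600),interpolation=cv2.INTER_CUBIC);cv2.imwrite('pics/crop2.png',s)
E
```

```text
top brass [364.8 277.7] [22.1  7.5] c [ 0.4193 -0.2415] corners [[0.451, -0.223], [0.456, -0.247], [0.388, -0.26], [0.382, -0.237]]
top brass [391.7 272.8] [22.3  8.7] c [ 0.4333 -0.3293] corners [[0.465, -0.309], [0.471, -0.337], [0.402, -0.35], [0.395, -0.322]]
top brass [218. 110.] [22.4  4.7] c [1.0056 0.2407] corners [[1.001, 0.28], [1.019, 0.279], [1.01, 0.201], [0.992, 0.202]]
top red [198.6 282. ] [38.6 49.2] c [0.4126 0.2906] corners [[0.453, 0.384], [0.49, 0.23], [0.371, 0.199], [0.336, 0.35]]
top blue [317.1 224.3] [35.7 20.2] c [ 0.5885 -0.0897] corners [[0.645, -0.056], [0.647, -0.121], [0.532, -0.123], [0.53, -0.059]]
side brass [ 96.7 257.8] [ 7.9 35. ] c [1.0033 0.244 ] corners [[1.019, 0.284], [1.009, 0.198], [0.987, 0.204], [0.998, 0.289]]
side brass [368.5 166.8] [25.6  8.2] c [ 0.4167 -0.244 ] corners [[0.45, -0.223], [0.454, -0.251], [0.383, -0.265], [0.38, -0.237]]
side brass [370.  142.3] [24.9  8.4] c [ 0.4315 -0.3304] corners [[0.465, -0.309], [0.469, -0.34], [0.398, -0.352], [0.394, -0.321]]
side red [318. 356.] [58.8 73.2] c [0.4101 0.2942] corners [[0.454, 0.388], [0.493, 0.233], [0.361, 0.199], [0.332, 0.356]]
side blue [279.6 230.2] [ 46.5 114.5] c [0.5854 0.0328] corners [[0.632, 0.19], [0.656, -0.126], [0.531, -0.122], [0.523, 0.189]]
```

View pics/crop1.png

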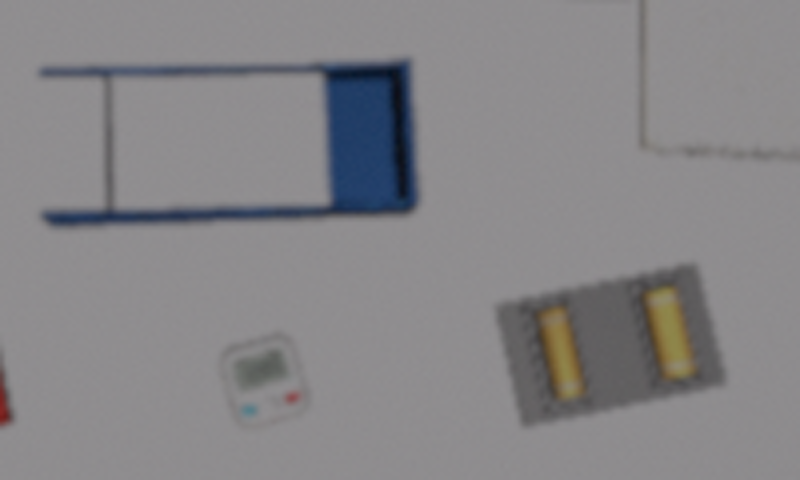

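The near sleeve is narrower (7.5 px, about 25 mm) and the far one is wider (8.7 px, about 30 mm). So the near sleeve (y=-0.243) is probably round and the far one (y=-0.33) squashed. The black line runs (252.0,208.5)–(252.5,242.5).

```bash
cat >> h.py <<'E'
from scipy.spatial.transform import Rotation as Ro
def goto(pos,yaw,tilt=0.):
    """row from present pose to a tool-down pose; yaw(deg)= world direction of tool y; tilt(deg) about world axis perpendicular to tool y"""
    s=robot.observe();R=Ro.from_quat(s['tool_rot']);a=np.radians(yaw)
    y=np.array([np.cos(a),np.sin(a),0]);z=np.array([0,0,-1.]);x=np.cross(y,z)
    T=Ro.from_matrix(np.c_[x,y,z])
    T=Ro.from_rotvec(np.radians(tilt)*np.cross([0,0,1.],y)*-1)*T   # + tilts tool y up
    d=R.inv().apply(np.array(pos)-s['tcp_pos']);r=(R.inv()*T).as_rotvec()
    print('t',round(s['time_s'],2),'row',np.round(np.r_[d,r],4).tolist(),'n',round(max(np.linalg.norm(d)/.0417,np.linalg.norm(r)/.125),1))
E
python3 - <<'E'
from h import *
np.set_printoptions(precision=4,suppress=True)
I={n:cv2.imread(f'pics/{n}0.png') for n in("top","side")}
P={n:imaging.camera_params(n) for n in I}
L=onplane(P['top'],[(252,208.5),(252.5,242.5)],.054);print('line top',L)
c=lambda x,y:(225+x/4,190+y/4)
print('far rail',onplane(P['top'],[c(45,72)],.068),onplane(P['top'],[c(325,67)],.046))
print('near rail',onplane(P['top'],[c(50,216)],.068),onplane(P['top'],[c(325,212)],.046))
print('channel foot edge',onplane(P['top'],[c(326,70),c(331,208)],.036))
# dark line in side view within ramp
g=cv2.cvtColor(I['side'],cv2.COLOR_BGR2GRAY);G=g[240:300,235:305]
print('side line',onplane(P['side'],[(248,259),(289,263)],.054))
for a,b in(((364.8,277.7),(368.5,166.8)),((391.7,272.8),(370,142.3))): print('sleeve',*tri(P['top'],a,P['side'],b))
goto((.48,.22,.24),101)
# rack in side and top grey mask
for n in I:
  k=max(blobs(I[n][120 if n=='side' else 245:190 if n=='side' else 310,330:420],(0,0,40),(180,70,118),500),key=cv2.contourArea,default=None)
  if k is not None:
    b=cv2.boxPoints(cv2.minAreaRect(k))+[330,120 if n=='side' else 245];w=onplane(P[n],b,.006);print('rack',n,w.mean(0)[:2],w[:,:2].tolist())
E
```

```text
line top [[0.6436 0.1182 0.054 ]
 [0.5333 0.1166 0.054 ]]
far rail [[0.643  0.1675 0.068 ]] [[ 0.6487 -0.0574  0.046 ]]
near rail [[0.5274 0.1627 0.068 ]] [[ 0.5304 -0.0544  0.046 ]]
channel foot edge [[ 0.6483 -0.0588  0.036 ]
 [ 0.5348 -0.0599  0.036 ]]
side line [[0.6331 0.1378 0.054 ]
 [0.5364 0.1162 0.054 ]]
sleeve [ 0.4178 -0.2403  0.0233] 0.002110262841975277
sleeve [ 0.4323 -0.3287  0.0199] 0.0016346037450659394
t 0.1 row [-0.4178, -0.3018, -0.001, -0.0016, -0.0003, -0.4198] n 12.4
rack top [ 0.4255 -0.2844] [[0.45958576881219015, -0.1912917487499435], [0.4918625540868917, -0.36211872129023576], [0.3908739685372516, -0.37651773571044306], [0.3597220544085349, -0.20786836648856394]]
rack side [ 0.4239 -0.2824] [[0.45674535661978044, -0.18506435785257636], [0.4890105078334205, -0.35506149078530713], [0.3877799850987793, -0.38050074143469226], [0.36220632148950394, -0.20897342915103356]]
```

View pics/crop2.png

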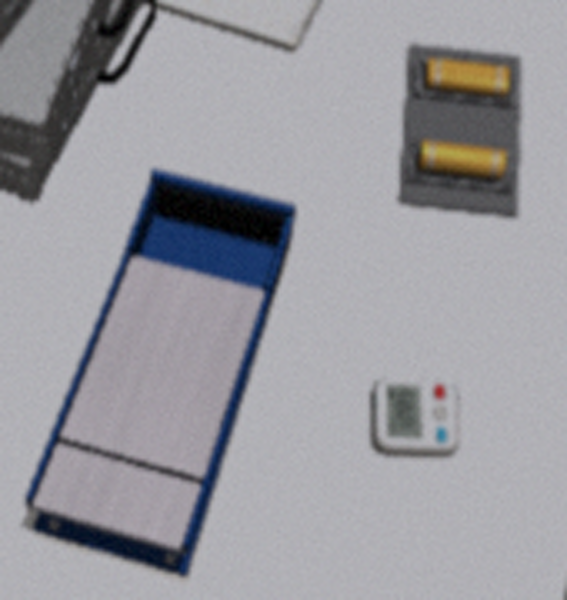

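The rows are not in the units I measure in: shifts go in units of 25 mm and turns go in units of 0.25 rad. I convert before sending: -0.418 m is -16.72, -0.302 m is -12.08, -0.42 rad is -1.68.

```bash
echo '[-16.72,-12.08,0,0,0,-1.68,0.085,-16.72,-12.08,0,0,0,-1.68,0.085,-16.72,-12.08,0,0,0,-1.68,0.085,-16.72,-12.08,0,0,0,-1.68,0.085,-16.72,-12.08,0,0,0,-1.68,0.085,-16.72,-12.08,0,0,0,-1.68,0.085,-16.72,-12.08,0,0,0,-1.68,0.085,-16.72,-12.08,0,0,0,-1.68,0.085,-16.72,-12.08,0,0,0,-1.68,0.085,-16.72,-12.08,0,0,0,-1.68,0.085]' > path.dat && python3 steer.py path.dat 60
python3 -c "
from h import *
goto((.4175,-.2405,.14),100.9)"
```

```text
time_s: 0.93
tcp_pos: [0.4159, 0.2929, 0.2392]
tool_rot: [-0.096, 0.995, -0.0, -0.0]
wrist_force: [0.3, 1.4, 0.2]
gripper_width: 0.085
grasp_force: 0.0
t 0.93 row [0.1003, -0.5239, 0.0993, -0.0002, -0.0003, 0.0019] n 13.0
```

Scaled: -0.5 m is -20, 0.05 m is 2.

```bash
echo '[2,-20,0,0,0,0,0.085,2,-20,0,0,0,0,0.085,2,-20,0,0,0,0,0.085,2,-20,0,0,0,0,0.085,2,-20,0,0,0,0,0.085,2,-20,0,0,0,0,0.085,2,-20,0,0,0,0,0.085,2,-20,0,0,0,0,0.085,2,-20,0,0,0,0,0.085,2,-20,0,0,0,0,0.085]' > path.dat && python3 steer.py path.dat >/dev/null;  echo '[0,0,0,0,0,0,0.085,0,0,0,0,0,0,0.085,0,0,0,0,0,0,0.085]' > path.dat && python3 steer.py path.dat
python3 -c "
from h import *
goto((.4175,-.2405,.14),100.9)"
```

```text
time_s: 2.02
tcp_pos: [0.4533, -0.1195, 0.239]
tool_rot: [-0.096, 0.995, 0.0, -0.0]
wrist_force: [-0.8, 0.7, 0.3]
gripper_width: 0.0852
grasp_force: 0.0
t 2.02 row [0.0582, -0.112, 0.0989, 0.0009, -0.0007, 0.0016] n 3.8
```

Scaled: -0.112 m is -4.48, 0.099 m is 3.96, 0.002 rad is 0.008.

```bash
echo '[2.32,-4.48,3.96,0,0,0.008,0.085,2.32,-4.48,3.96,0,0,0.008,0.085,2.32,-4.48,3.96,0,0,0.008,0.085,2.32,-4.48,3.96,0,0,0.008,0.085,2.32,-4.48,3.96,0,0,0.008,0.085,2.32,-4.48,3.96,0,0,0.008,0.085,2.32,-4.48,3.96,0,0,0.008,0.085]' > path.dat && python3 steer.py path.dat
python3 - <<'E'
from h import *
p=imaging.camera_params('wrist');i=imaging.camera('wrist')[:,:,::-1].copy();cv2.imwrite('pics/w1.png',i)
for k in blobs(i,(12,90,80),(32,255,255),500):
  r=cv2.minAreaRect(k);w=onplane(p,cv2.boxPoints(r),.019)
  print(np.round(r[0],1),np.round(r[1],1),'c',onplane(p,[r[0]],.019).round(4),w[:,:2].round(4).tolist())
goto((.4175,-.2405,.022),100.9)
E
```

```text
time_s: 2.6
tcp_pos: [0.4189, -0.2391, 0.1405]
tool_rot: [-0.096, 0.995, 0.001, 0.0]
wrist_force: [0.1, 0.2, 0.3]
gripper_width: 0.085
grasp_force: 0.0
[274. 215.] [34. 82.] c [[ 0.4245 -0.2404  0.019 ]] [[0.459, -0.247], [0.3968, -0.2581], [0.3921, -0.2342], [0.454, -0.2215]]
[153.8 202.3] [96.1 40. ] c [[ 0.4319 -0.3296  0.019 ]] [[0.4011, -0.3506], [0.3934, -0.3221], [0.4647, -0.3077], [0.4737, -0.3382]]
t 2.65 row [0.0022, -0.0011, 0.1189, 0.0003, 0.0013, 0.0032] n 2.9
```

View pics/w1.png

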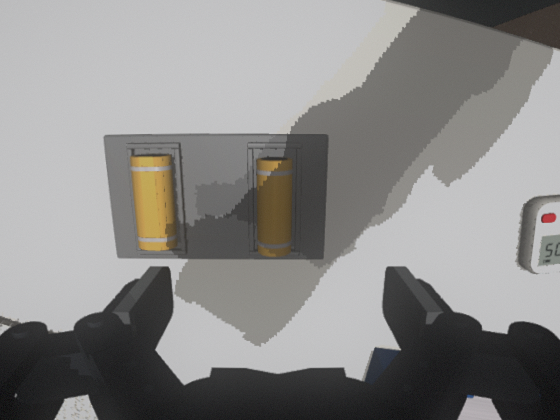

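The wrist view shows the round sleeve at about (274,207) and the wider one at (153,202), both in shallow framed rests. The positions agree with the triangulation, so I'm descending on the round one.

```bash
echo '[0.04,0,1.6,0,0,0.012,0.085,0.04,0,3.2,0,0,0.012,0.085,0.04,0,4,0,0,0.012,0.06,0.04,0,4.72,0,0,0.012,0.05,0.04,0,4.72,0,0,0.012,0.045,0.04,0,4.72,0,0,0.012,0.045,0.04,0,4.72,0,0,0.012,0.045]' > path.dat && python3 steer.py path.dat 40;  echo '[0,0,0,0,0,0,0.01,0,0,0,0,0,0,0.01,0,0,0,0,0,0,0.01,0,0,0,0,0,0,0.01,0,0,0,0,0,0,0.01,0,0,0,0,0,0,0.01]' > path.dat && python3 steer.py path.dat
```

```text
time_s: 3.23
tcp_pos: [0.4183, -0.2407, 0.0237]
tool_rot: [-0.094, 0.996, -0.0, 0.001]
wrist_force: [0.2, -0.5, 0.6]
gripper_width: 0.0451
grasp_force: 0.0
time_s: 3.73
tcp_pos: [0.4181, -0.2413, 0.024]
tool_rot: [-0.094, 0.996, -0.001, 0.001]
wrist_force: [-0.6, 1.3, 7.9]
gripper_width: 0.0246
grasp_force: 38.8
```

Scaled: -0.14 m is -5.6, -0.12 m is -4.8.

```bash
echo '[0,0,-1.6,0,0,0,0.01,0,0,-3.2,0,0,0,0.01,0,0,-4.8,0,0,0,0.01,0,0,-5.6,0,0,0,0.01,0,0,-5.6,0,0,0,0.01,0,0,-5.6,0,0,0,0.01]' > path.dat && python3 steer.py path.dat
python3 -c "
from h import *
goto((.5885,.1155,.16),90.9,6)"
```

```text
time_s: 4.23
tcp_pos: [0.4177, -0.2416, 0.1642]
tool_rot: [-0.093, 0.996, -0.001, 0.002]
wrist_force: [-0.3, 0.2, -0.8]
gripper_width: 0.0241
grasp_force: 40.0
t 4.23 row [-0.2342, 0.3191, 0.0042, -0.107, -0.0053, 0.1714] n 9.5
```

```bash
echo '[-9.36,12.76,0.16,-0.428,-0.02,0.684,0.01,-9.36,12.76,0.16,-0.428,-0.02,0.684,0.01,-9.36,12.76,0.16,-0.428,-0.02,0.684,0.01,-9.36,12.76,0.16,-0.428,-0.02,0.684,0.01,-9.36,12.76,0.16,-0.428,-0.02,0.684,0.01,-9.36,12.76,0.16,-0.428,-0.02,0.684,0.01,-9.36,12.76,0.16,-0.428,-0.02,0.684,0.01,-9.36,12.76,0.16,-0.428,-0.02,0.684,0.01,-9.36,12.76,0.16,-0.428,-0.02,0.684,0.01,-9.36,12.76,0.16,-0.428,-0.02,0.684,0.01]' > path.dat && python3 steer.py path.dat >/dev/null; echo '[0,0,0,0,0,0,0.01,0,0,0,0,0,0,0.01,0,0,0,0,0,0,0.01,0,0,0,0,0,0,0.01]' > path.dat && python3 steer.py path.dat
python3 - <<'E'
from h import *
goto((.5885,.1155,.16),90.9,6)
goto((.5885,.1155,.074),90.9,6)
p=imaging.camera_params('wrist');i=imaging.camera('wrist')[:,:,::-1].copy();cv2.imwrite('pics/w2.png',i)
p=imaging.camera_params('top');i=imaging.camera('top')[:,:,::-1].copy();cv2.imwrite('pics/t2.png',i)
E
```

```text
time_s: 5.4
tcp_pos: [0.5869, 0.1136, 0.1576]
tool_rot: [-0.007, 0.999, 0.053, -0.003]
wrist_force: [-0.1, 0.0, 1.0]
gripper_width: 0.0239
grasp_force: 40.0
t 5.4 row [-0.0016, 0.0021, -0.0022, 0.0008, -0.0055, -0.0024] n 0.1
t 5.4 row [-0.0021, -0.007, 0.0833, 0.0008, -0.0055, -0.0024] n 2.0
```

View pics/w2.png

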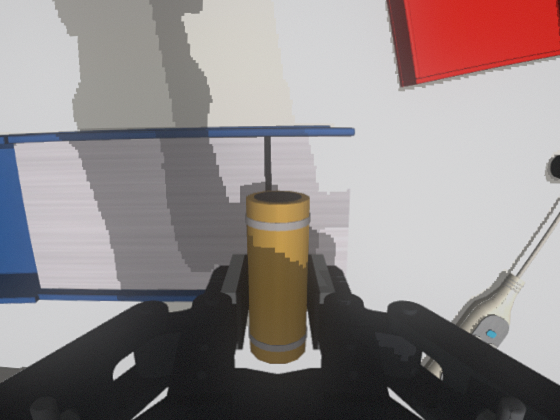

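The wrist view shows the sleeve held level in the jaws (col 278), aligned with the black line at col 267–269 and with the rails at rows 132 and 296. I'll check this against the calibration.

Run:
```python
from h import *
p=imaging.camera_params('wrist')
print(onplane(p,[(267.5,140),(269,185)],.054).round(4))
print(onplane(p,[(100,142),(250,138)],.05).round(4),onplane(p,[(100,290),(180,291)],.047).round(4))
goto((.5885,.1155,.074),90.9,6)
```

```text
[[0.536  0.1179 0.054 ]
 [0.566  0.1191 0.054 ]]
[[0.5372 0.009  0.05  ]
 [0.535  0.1066 0.05  ]] [[ 0.644  -0.0043  0.047 ]
 [ 0.6462  0.0541  0.047 ]]
t 5.5 row [-0.0016, -0.0073, 0.0838, 0.0014, -0.0044, -0.0024] n 2.0
```

Scaled: 0.081 m is 3.24, 0.075 m is 3, -0.004 rad is -0.016.

```bash
echo '[-0.08,-0.12,1.2,0,-0.016,-0.008,0.01,-0.08,-0.28,2.4,0,-0.016,-0.008,0.01,-0.08,-0.28,3,0,-0.016,-0.008,0.01,-0.08,-0.28,3.24,0,-0.016,-0.008,0.01,-0.08,-0.28,3.24,0,-0.016,-0.008,0.01,-0.08,-0.28,3.24,0,-0.016,-0.008,0.01]' > path.dat && python3 steer.py path.dat
python3 -c "
from h import *
goto((.5885,.1155,.073),90.9,6)"
```

```text
time_s: 6.0
tcp_pos: [0.5897, 0.117, 0.0777]
tool_rot: [-0.009, 0.999, 0.053, -0.0]
wrist_force: [0.1, 0.3, -0.5]
gripper_width: 0.0245
grasp_force: 40.1
t 6.0 row [0.0012, -0.002, 0.0045, 0.0022, 0.0006, 0.0014] n 0.1
```

```bash
echo '[0,0,0.08,0,0,0,0.01,0,0,0.16,0,0,0,0.01,0,0,0.16,0,0,0,0.01]' > path.dat && python3 steer.py path.dat;echo '[0,0,0.04,0,0,0,0.01,0,0,0.06,0,0,0,0.01,0,0,0.06,0,0,0,0.01]' > path.dat && python3 steer.py path.dat
```

```text
time_s: 6.25
tcp_pos: [0.5896, 0.1179, 0.0737]
tool_rot: [-0.009, 0.999, 0.054, 0.0]
wrist_force: [-0.3, 0.2, -0.5]
gripper_width: 0.0243
grasp_force: 40.1
time_s: 6.5
tcp_pos: [0.5896, 0.1181, 0.0725]
tool_rot: [-0.009, 0.999, 0.053, 0.0]
wrist_force: [-1.8, -1.0, 5.4]
gripper_width: 0.0239
grasp_force: 40.8
```

Contact is at the expected height. Releasing now.

Scaled: -0.12 m is -4.8, -0.08 m is -3.2.

```bash
echo '[0,0,0,0,0,0,0.085,0,0,0,0,0,0,0.085,0,0,0,0,0,0,0.085,0,0,-0.4,0,0,0,0.085,0,0,-1.6,0,0,0,0.085,0,0,-3.2,0,0,0,0.085,0,0,-4.8,0,0,0,0.085,0,0,-4.8,0,0,0,0.085,0,0,-4.8,0,0,0,0.085]' > path.dat && python3 steer.py path.dat
python3 - <<'E'
from h import *
goto((.48,-.2,.2),100.9)
p=imaging.camera_params('side');i=imaging.camera('side')[:,:,::-1].copy();cv2.imwrite('pics/s3.png',i)
for k in blobs(i,(12,90,80),(32,255,255),40):
  r=cv2.minAreaRect(k);print(np.round(r[0],1),np.round(r[1],1),onplane(p,[r[0]],.02).round(4))
E
```

```text
time_s: 7.25
tcp_pos: [0.591, 0.105, 0.1942]
tool_rot: [-0.009, 0.999, 0.054, 0.003]
wrist_force: [-1.0, 0.4, -1.3]
gripper_width: 0.085
grasp_force: 0.0
t 7.25 row [0.1161, -0.3006, -0.0389, 0.1066, 0.0154, -0.1727] n 7.8
[523.7 332.9] [26.9 11.8] [[-0.0358  0.0972  0.02  ]]
[487.  318.5] [13.4  9.2] [[0.0521 0.0894 0.02  ]]
[549.9 318. ] [ 6.2 22.3] [[-0.0954  0.0413  0.02  ]]
[498.6 253.8] [ 7.  20.8] [[ 0.0403 -0.0889  0.02  ]]
[ 96.7 257.9] [ 7.8 35. ] [[1.0021 0.2453 0.02  ]]
[285.6 215.8] [21.3  8.7] [[ 0.5892 -0.0202  0.02  ]]
[370.  142.5] [24.8  9. ] [[ 0.4313 -0.3278  0.02  ]]
[296.6  81.5] [18.2  6.6] [[ 0.7062 -0.4913  0.02  ]]
[270.9  73.4] [10.3 20.2] [[ 0.7952 -0.499   0.02  ]]
```

The round sleeve is rolling down. I'm moving back to the rack for the second one.

Scaled: -0.3 m is -12, 0.116 m is 4.64, -0.173 rad is -0.692.

```bash
echo '[4.64,-12,-1.56,0.428,0.06,-0.692,0.085,4.64,-12,-1.56,0.428,0.06,-0.692,0.085,4.64,-12,-1.56,0.428,0.06,-0.692,0.085,4.64,-12,-1.56,0.428,0.06,-0.692,0.085,4.64,-12,-1.56,0.428,0.06,-0.692,0.085,4.64,-12,-1.56,0.428,0.06,-0.692,0.085,4.64,-12,-1.56,0.428,0.06,-0.692,0.085,4.64,-12,-1.56,0.428,0.06,-0.692,0.085,4.64,-12,-1.56,0.428,0.06,-0.692,0.085,4.64,-12,-1.56,0.428,0.06,-0.692,0.085]' > path.dat && python3 steer.py path.dat
python3 - <<'E'
from h import *
goto((.4325,-.3285,.14),100.9)
p=imaging.camera_params('side');i=imaging.camera('side')[:,:,::-1].copy();cv2.imwrite('pics/s4.png',i)
for k in blobs(i,(12,90,80),(32,255,255),40):
  r=cv2.minAreaRect(k);print(np.round(r[0],1),np.round(r[1],1),onplane(p,[r[0]],.02).round(4))
E
```

```text
time_s: 8.13
tcp_pos: [0.4772, -0.201, 0.1964]
tool_rot: [-0.093, 0.996, 0.0, -0.004]
wrist_force: [0.1, 0.3, -0.2]
gripper_width: 0.0851
grasp_force: 0.0
t 8.13 row [0.0671, -0.1171, 0.0568, 0.0011, -0.0083, -0.0035] n 3.5
[ 96.7 257.9] [ 7.8 35. ] [[1.0021 0.2453 0.02  ]]
[293.2 190.3] [26.2  8.7] [[ 0.5939 -0.1012  0.02  ]]
[371.4 142.4] [22.2  8.7] [[ 0.4276 -0.3293  0.02  ]]
```

Scaled: -0.117 m is -4.68, 0.067 m is 2.68, -0.008 rad is -0.032.

```bash
echo '[2.68,-4.68,2.28,0.004,-0.032,-0.012,0.085,2.68,-4.68,2.28,0.004,-0.032,-0.012,0.085,2.68,-4.68,2.28,0.004,-0.032,-0.012,0.085,2.68,-4.68,2.28,0.004,-0.032,-0.012,0.085,2.68,-4.68,2.28,0.004,-0.032,-0.012,0.085,2.68,-4.68,2.28,0.004,-0.032,-0.012,0.085,2.68,-4.68,2.28,0.004,-0.032,-0.012,0.085]' > path.dat && python3 steer.py path.dat
python3 - <<'E'
from h import *
p=imaging.camera_params('wrist');i=imaging.camera('wrist')[:,:,::-1].copy();cv2.imwrite('pics/w5.png',i)
for k in blobs(i,(12,90,80),(32,255,255),500):
  r=cv2.minAreaRect(k);print(np.round(r[0],1),np.round(r[1],1),onplane(p,[r[0]],.02).round(4),onplane(p,cv2.boxPoints(r),.018)[:,:2].round(4).tolist())
goto((.4325,-.3285,.0225),100.9)
E
```

```text
time_s: 8.77
tcp_pos: [0.4363, -0.3245, 0.1406]
tool_rot: [-0.098, 0.995, 0.001, 0.001]
wrist_force: [-0.4, 0.7, -0.5]
gripper_width: 0.0852
grasp_force: 0.0
[270.5 201.5] [95. 39.] [[ 0.4323 -0.3303  0.02  ]] [[0.4014, -0.3504], [0.396, -0.3232], [0.4665, -0.3085], [0.4724, -0.3377]]
t 8.82 row [0.005, -0.0032, 0.1185, 0.0003, 0.0031, 0.0076] n 2.8
```

Scaled: 0.118 m is 4.72, 0.1 m is 4, 0.006 rad is 0.024.

```bash
echo '[0.16,-0.16,1.6,0,0.008,0.024,0.085,0.16,-0.16,3.2,0,0.008,0.024,0.085,0.16,-0.16,4,0,0.008,0.024,0.065,0.16,-0.16,4.72,0,0.008,0.024,0.055,0.16,-0.16,4.72,0,0.008,0.024,0.05,0.16,-0.16,4.72,0,0.008,0.024,0.05,0.16,-0.16,4.72,0,0.008,0.024,0.05]' > path.dat && python3 steer.py path.dat 40;  echo '[0,0,0,0,0,0,0.01,0,0,0,0,0,0,0.01,0,0,0,0,0,0,0.01,0,0,0,0,0,0,0.01,0,0,0,0,0,0,0.01,0,0,0,0,0,0,0.01]' > path.dat && python3 steer.py path.dat
```

```text
time_s: 9.4
tcp_pos: [0.4334, -0.3311, 0.0242]
tool_rot: [-0.095, 0.995, -0.001, 0.001]
wrist_force: [0.2, 0.5, 0.7]
gripper_width: 0.0497
grasp_force: 0.0
time_s: 9.9
tcp_pos: [0.4331, -0.3319, 0.0249]
tool_rot: [-0.094, 0.996, -0.001, 0.001]
wrist_force: [-0.9, 2.2, 8.0]
gripper_width: 0.0274
grasp_force: 39.0
```

Scaled: -0.14 m is -5.6, -0.12 m is -4.8.

```bash
echo '[0,0,-1.6,0,0,0,0.01,0,0,-3.2,0,0,0,0.01,0,0,-4.8,0,0,0,0.01,0,0,-5.6,0,0,0,0.01,0,0,-5.6,0,0,0,0.01,0,0,-5.6,0,0,0,0.01]' > path.dat && python3 steer.py path.dat
python3 -c "
from h import *
goto((.589,.116,.17),90.9,6)
i=imaging.camera('wrist')[:,:,::-1].copy();cv2.imwrite('pics/w6.png',i)"
```

```text
time_s: 10.4
tcp_pos: [0.4326, -0.332, 0.165]
tool_rot: [-0.094, 0.996, -0.002, 0.002]
wrist_force: [-0.4, 0.2, -1.6]
gripper_width: 0.0272
grasp_force: 39.4
t 10.4 row [-0.2374, 0.4108, -0.0058, -0.108, -0.0055, 0.1724] n 11.4
```

View pics/w6.png

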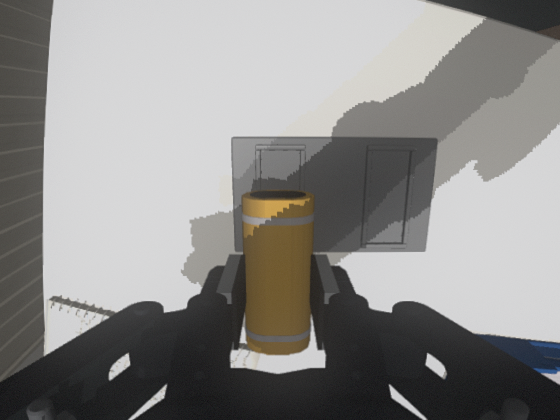

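The wide, flattened sleeve is held level in the jaws (cols 243–313). I'm carrying it to the line.

Scaled: 0.411 m is 16.44, -0.238 m is -9.52, 0.172 rad is 0.688.

```bash
echo '[-9.52,16.44,-0.24,-0.432,-0.02,0.688,0.01,-9.52,16.44,-0.24,-0.432,-0.02,0.688,0.01,-9.52,16.44,-0.24,-0.432,-0.02,0.688,0.01,-9.52,16.44,-0.24,-0.432,-0.02,0.688,0.01,-9.52,16.44,-0.24,-0.432,-0.02,0.688,0.01,-9.52,16.44,-0.24,-0.432,-0.02,0.688,0.01,-9.52,16.44,-0.24,-0.432,-0.02,0.688,0.01,-9.52,16.44,-0.24,-0.432,-0.02,0.688,0.01,-9.52,16.44,-0.24,-0.432,-0.02,0.688,0.01,-9.52,16.44,-0.24,-0.432,-0.02,0.688,0.01]' > path.dat && python3 steer.py path.dat >/dev/null; echo '[0,0,0,0,0,0,0.01,0,0,0,0,0,0,0.01,0,0,0,0,0,0,0.01]' > path.dat && python3 steer.py path.dat >/dev/null
python3 -c "
from h import *
goto((.589,.116,.082),90.9,6)"
```

```text
t 11.53 row [-0.0219, 0.0451, 0.0895, 0.0015, -0.007, 0.0005] n 2.5
```

```bash
echo '[-0.88,1.8,0.8,0.004,-0.024,0,0.01,-0.88,1.8,2,0.004,-0.024,0,0.01,-0.88,1.8,3,0.004,-0.024,0,0.01,-0.88,1.8,3.52,0.004,-0.024,0,0.01,-0.88,1.8,3.52,0.004,-0.024,0,0.01,-0.88,1.8,3.52,0.004,-0.024,0,0.01]' > path.dat && python3 steer.py path.dat; echo '[0,0,0.12,0,0,0,0.01,0,0,0.24,0,0,0,0.01,0,0,0.24,0,0,0,0.01]' > path.dat && python3 steer.py path.dat
python3 -c "
from h import *
goto((.589,.116,.073),90.9,6)"
```

```text
time_s: 12.03
tcp_pos: [0.5898, 0.114, 0.0843]
tool_rot: [-0.007, 0.999, 0.052, -0.001]
wrist_force: [1.3, -0.8, -0.6]
gripper_width: 0.0275
grasp_force: 39.5
time_s: 12.28
tcp_pos: [0.5908, 0.1163, 0.0798]
tool_rot: [-0.007, 0.999, 0.053, 0.001]
wrist_force: [0.6, 0.6, -1.4]
gripper_width: 0.0273
grasp_force: 39.5
t 12.28 row [0.0018, -0.001, 0.0067, 0.0014, 0.0033, -0.0006] n 0.2
```

```bash
echo '[0,0,0.12,0,0,0,0.01,0,0,0.18,0,0,0,0.01,0,0,0.18,0,0,0,0.01]' > path.dat && python3 steer.py path.dat; echo '[0,0,0.04,0,0,0,0.01,0,0,0.06,0,0,0,0.01,0,0,0.06,0,0,0,0.01]' > path.dat && python3 steer.py path.dat
```

```text
time_s: 12.53
tcp_pos: [0.5903, 0.1173, 0.0747]
tool_rot: [-0.008, 0.999, 0.053, 0.001]
wrist_force: [-0.2, 1.2, -1.7]
gripper_width: 0.0274
grasp_force: 39.5
time_s: 12.78
tcp_pos: [0.5905, 0.1175, 0.0734]
tool_rot: [-0.008, 0.999, 0.053, 0.001]
wrist_force: [-0.3, -0.6, -0.2]
gripper_width: 0.027
grasp_force: 39.7
```

Scaled: 0.001 m is 0.04.

```bash
echo '[0,0,0.04,0,0,0,0.01,0,0,0.04,0,0,0,0.01]' > path.dat && python3 steer.py path.dat; echo '[0,0,0.04,0,0,0,0.01,0,0,0.04,0,0,0,0.01]' > path.dat && python3 steer.py path.dat
```

```text
time_s: 12.95
tcp_pos: [0.5905, 0.1176, 0.0733]
tool_rot: [-0.008, 0.999, 0.053, 0.001]
wrist_force: [-2.5, -0.8, 8.6]
gripper_width: 0.0273
grasp_force: 41.2
time_s: 13.12
tcp_pos: [0.5905, 0.1176, 0.0732]
tool_rot: [-0.008, 0.999, 0.053, 0.001]
wrist_force: [-5.6, -2.1, 16.5]
gripper_width: 0.0269
grasp_force: 42.6
```

It's seated, so I'm easing off, releasing, and waiting.

Scaled: -0.09 m is -3.6, -0.06 m is -2.4.

```bash
echo '[0,0,-0.06,0,0,0,0.01,0,0,-0.06,0,0,0,0.085,0,0,-0.06,0,0,0,0.085,0,0,-0.06,0,0,0,0.085,0,0,-0.06,0,0,0,0.085,0,0,-1.2,0,0,0,0.085,0,0,-2.4,0,0,0,0.085,0,0,-3.6,0,0,0,0.085,0,0,-3.6,0,0,0,0.085,0,0,-3.6,0,0,0,0.085]' > path.dat && python3 steer.py path.dat
cat > look.py <<'E'
from h import *
import sys
for n,sv in(('side',1),('wrist',0)):
  p=imaging.camera_params(n);i=imaging.camera(n)[:,:,::-1].copy();cv2.imwrite(f'pics/{n}_{sys.argv[1]}.png',i)
  for k in blobs(i,(12,90,80),(32,255,255),60):
    r=cv2.minAreaRect(k);print(n,np.round(r[0],1),np.round(r[1],1),[onplane(p,[r[0]],z).round(4).tolist() for z in(.02,.068)])
E
python3 look.py a
echo '[0,0,0,0,0,0,0.085,0,0,0,0,0,0,0.085,0,0,0,0,0,0,0.085,0,0,0,0,0,0,0.085,0,0,0,0,0,0,0.085,0,0,0,0,0,0,0.085,0,0,0,0,0,0,0.085,0,0,0,0,0,0,0.085,0,0,0,0,0,0,0.085,0,0,0,0,0,0,0.085]' > path.dat && python3 steer.py path.dat
python3 look.py b
```

```text
time_s: 13.95
tcp_pos: [0.5916, 0.1081, 0.1625]
tool_rot: [-0.008, 0.999, 0.053, 0.003]
wrist_force: [-0.2, -1.0, -0.9]
gripper_width: 0.0851
grasp_force: 0.0
side [522.5 332. ] [12. 25.] [[[-0.0329, 0.0959, 0.02]], [[-0.01, 0.1148, 0.068]]]
side [492.6 324.1] [30.2  9. ] [[[0.0379, 0.0987, 0.02]], [[0.0574, 0.1174, 0.068]]]
side [499.  254.5] [ 7. 22.] [[[0.0392, -0.0873, 0.02]], [[0.0587, -0.0595, 0.068]]]
side [267.  255.6] [29.8 11.5] [[[0.598, 0.1017, 0.02]], [[0.5904, 0.1202, 0.068]]]
side [ 96.8 257.6] [ 7.9 35.6] [[[1.0023, 0.2444, 0.02]], [[0.9751, 0.2561, 0.068]]]
side [297.9 191.6] [16.5  9.2] [[[0.5807, -0.1015, 0.02]], [[0.5739, -0.0731, 0.068]]]
side [267.4  90.6] [ 8.  19.6] [[[0.781, -0.4242, 0.02]], [[0.7645, -0.3801, 0.068]]]
wrist [277. 227.] [88. 44.] [[[0.6117, 0.1232, 0.02]], [[0.5962, 0.1179, 0.068]]]
wrist [  6.5 216.5] [13. 75.] [[[0.5998, -0.0891, 0.02]], [[0.5865, -0.0572, 0.068]]]
wrist [277. 172.] [12. 44.] [[[0.567, 0.1225, 0.02]], [[0.5594, 0.1174, 0.068]]]
time_s: 14.88
tcp_pos: [0.5904, 0.1082, 0.1608]
tool_rot: [-0.008, 0.999, 0.053, 0.001]
wrist_for
[... 205 characters left out ...]
.0602, 0.1184, 0.068]]]
side [498.5 255. ] [ 8. 21.] [[[0.0404, -0.0854, 0.02]], [[0.0597, -0.0578, 0.068]]]
side [267.1 255.6] [29.8 11.6] [[[0.5979, 0.1016, 0.02]], [[0.5903, 0.1202, 0.068]]]
side [ 96.8 257.7] [ 7.8 35.4] [[[1.002, 0.2448, 0.02]], [[0.9748, 0.2564, 0.068]]]
side [298.  191.6] [16.2  9. ] [[[0.5803, -0.1014, 0.02]], [[0.5735, -0.073, 0.068]]]
side [268.  91.] [ 8. 14.] [[[0.7787, -0.4232, 0.02]], [[0.7623, -0.3792, 0.068]]]
wrist [277.5 227. ] [88. 43.] [[[0.6114, 0.1235, 0.02]], [[0.596, 0.1182, 0.068]]]
wrist [  6.5 216.5] [13. 75.] [[[0.5996, -0.089, 0.02]], [[0.5863, -0.0571, 0.068]]]
wrist [277.  171.9] [44.2 12.9] [[[0.5667, 0.1224, 0.02]], [[0.5592, 0.1173, 0.068]]]
```

View pics/wrist_b.png

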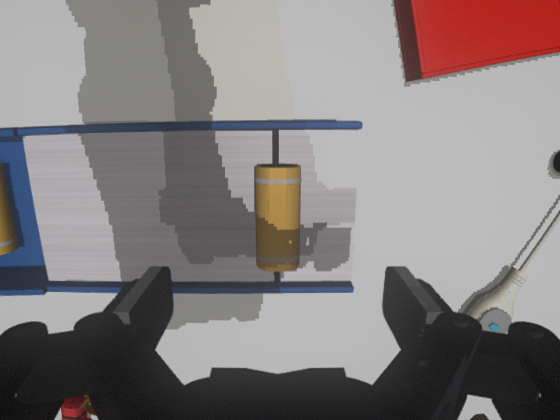

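The squashed sleeve has lain still on the line at (277,217) for over 1 s, and the round one lies in the channel at the left edge. I'm taking the squashed one off.

Scaled: 0.086 m is 3.44, 0.075 m is 3.

```bash
echo '[0,0,1.2,0,0,0,0.085,0,0,2.4,0,0,0,0.07,0,0,3,0,0,0,0.055,0,0,3.44,0,0,0,0.05,0,0,3.44,0,0,0,0.05,0,0,3.44,0,0,0,0.05,0,0,3.44,0,0,0,0.05]' > path.dat && python3 steer.py path.dat;echo '[0,0,0,0,0,0,0.01,0,0,0,0,0,0,0.01,0,0,0,0,0,0,0.01,0,0,0,0,0,0,0.01,0,0,0,0,0,0,0.01,0,0,0,0,0,0,0.01]' > path.dat && python3 steer.py path.dat; echo '[0,0,-1.2,0,0,0,0.01,0,0,-2.4,0,0,0,0.01,0,0,-3.6,0,0,0,0.01,0,0,-3.6,0,0,0,0.01,0,0,-3.6,0,0,0,0.01]' > path.dat && python3 steer.py path.dat
python3 -c "
from h import *
goto((.4113,.2924,.13),103.5)"
```

```text
time_s: 15.57
tcp_pos: [0.5913, 0.1172, 0.0764]
tool_rot: [-0.008, 0.999, 0.053, 0.002]
wrist_force: [0.6, -0.4, 0.9]
gripper_width: 0.0503
grasp_force: 0.0
time_s: 16.07
tcp_pos: [0.5912, 0.1171, 0.0767]
tool_rot: [-0.008, 0.999, 0.053, 0.002]
wrist_force: [-0.8, -0.7, 6.0]
gripper_width: 0.0242
grasp_force: 35.6
time_s: 16.48
tcp_pos: [0.5916, 0.1076, 0.1672]
tool_rot: [-0.008, 0.999, 0.053, 0.003]
wrist_force: [0.0, -0.2, -2.2]
gripper_width: 0.0245
grasp_force: 34.3
t 16.48 row [0.1777, 0.1827, 0.0557, 0.1053, 0.0185, -0.2199] n 6.3
```

Scaled: 0.183 m is 7.32, 0.178 m is 7.12, -0.22 rad is -0.88.

```bash
echo '[4,4,0,0.42,0.072,-0.88,0.01,7.12,7.32,0,0.42,0.072,-0.88,0.01,7.12,7.32,0,0.42,0.072,-0.88,0.01,7.12,7.32,0,0.42,0.072,-0.88,0.01,7.12,7.32,0,0.42,0.072,-0.88,0.01,7.12,7.32,0.8,0.42,0.072,-0.88,0.01,7.12,7.32,2.2,0.42,0.072,-0.88,0.01,7.12,7.32,2.2,0.42,0.072,-0.88,0.01,7.12,7.32,2.2,0.42,0.072,-0.88,0.01,7.12,7.32,2.2,0.42,0.072,-0.88,0.01]' > path.dat && python3 steer.py path.dat
python3 look.py c
python3 -c "
from h import *
goto((.4113,.2924,.03),103.5)"
```

```text
time_s: 17.32
tcp_pos: [0.4101, 0.2918, 0.129]
tool_rot: [-0.117, 0.993, -0.0, -0.002]
wrist_force: [0.4, -0.7, -0.5]
gripper_width: 0.0242
grasp_force: 34.6
side [520. 333.] [ 8. 18.] [[[-0.0273, 0.1001, 0.02]], [[-0.0046, 0.1188, 0.068]]]
side [ 96.7 257.8] [ 7.9 35. ] [[[1.0022, 0.2451, 0.02]], [[0.975, 0.2568, 0.068]]]
side [293.2 190.2] [26.2  8.9] [[[0.594, -0.1014, 0.02]], [[0.5865, -0.073, 0.068]]]
wrist [277.4 339.3] [61.  17.7] [[[0.5112, 0.3158, 0.02]], [[0.4787, 0.3081, 0.068]]]
wrist [277.5 273.5] [111.  69.] [[[0.4559, 0.3027, 0.02]], [[0.4343, 0.2976, 0.068]]]
wrist [277. 201.] [24. 70.] [[[0.4024, 0.2896, 0.02]], [[0.3914, 0.2871, 0.068]]]
t 17.42 row [-0.0006, 0.0004, 0.0999, 0.0008, -0.0026, -0.0018] n 2.4
```

View pics/wrist_c.png

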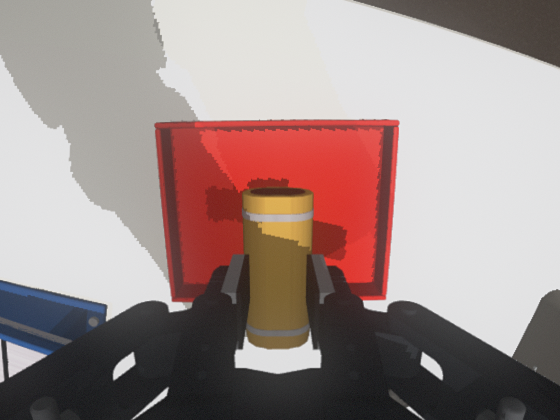

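The sleeve is held level over the tray (tray at cols 157–397, rows 122–300, jaws centred). Lowering it.

The rows are not in the units I measure in: shifts go in units of 25 mm and turns go in units of 0.25 rad. I convert before sending: 0.1 m is 4, 0.09 m is 3.6.

```bash
echo '[0,0,1.6,0,0,0,0.01,0,0,2.8,0,0,0,0.01,0,0,3.6,0,0,0,0.01,0,0,4,0,0,0,0.01,0,0,4,0,0,0,0.01,0,0,4,0,0,0,0.01]' > path.dat && python3 steer.py path.dat;echo '[0,0,0.08,0,0,0,0.01,0,0,0.08,0,0,0,0.01]' > path.dat && python3 steer.py path.dat
```

```text
time_s: 17.92
tcp_pos: [0.4101, 0.2925, 0.0298]
tool_rot: [-0.117, 0.993, 0.0, -0.002]
wrist_force: [0.8, -0.5, -0.8]
gripper_width: 0.0241
grasp_force: 34.7
time_s: 18.08
tcp_pos: [0.4101, 0.2931, 0.0283]
tool_rot: [-0.118, 0.993, 0.001, -0.001]
wrist_force: [0.1, -0.4, -0.9]
gripper_width: 0.0242
grasp_force: 34.6
```

```bash
echo '[0,0,0.06,0,0,0,0.01,0,0,0.06,0,0,0,0.01]' > path.dat && python3 steer.py path.dat;echo '[0,0,0,0,0,0,0.06,0,0,0,0,0,0,0.06,0,0,0,0,0,0,0.06,0,0,0,0,0,0,0.06,0,0,-1.2,0,0,0,0.06,0,0,-2.8,0,0,0,0.06,0,0,-4.4,0,0,0,0.06,0,0,-6,0,0,0,0.06,0,0,-6,0,0,0,0.06,0,0,-6,0,0,0,0.06]' > path.dat && python3 steer.py path.dat
python3 look.py d
```

```text
time_s: 18.25
tcp_pos: [0.4097, 0.2931, 0.0264]
tool_rot: [-0.118, 0.993, 0.001, -0.001]
wrist_force: [0.3, 0.0, 2.5]
gripper_width: 0.0242
grasp_force: 35.9
time_s: 19.08
tcp_pos: [0.4109, 0.2935, 0.178]
tool_rot: [-0.118, 0.993, 0.002, 0.0]
wrist_force: [-0.0, 0.6, -0.4]
gripper_width: 0.0599
grasp_force: 0.0
side [312.  357.3] [11.3 14.9] [[[0.4212, 0.3023, 0.02]], [[0.4221, 0.3111, 0.068]]]
side [520.2 331.8] [10.  30.7] [[[-0.0275, 0.0972, 0.02]], [[-0.0048, 0.116, 0.068]]]
side [ 96.6 257.8] [ 7.8 35. ] [[[1.0024, 0.2451, 0.02]], [[0.9751, 0.2567, 0.068]]]
side [373.  216.5] [ 9.1 19.9] [[[0.3704, -0.0916, 0.02]], [[0.3738, -0.0637, 0.068]]]
side [293.2 190.3] [26.2  9. ] [[[0.594, -0.1012, 0.02]], [[0.5865, -0.0728, 0.068]]]
wrist [277.5 196. ] [35. 84.] [[[0.4081, 0.2928, 0.02]], [[0.3977, 0.2902, 0.068]]]
```

View pics/side_d.png

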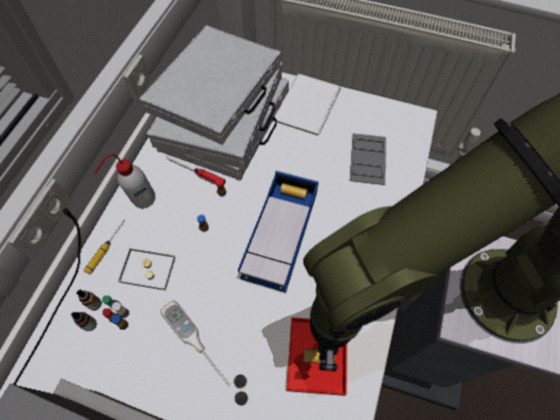

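The round sleeve lies in the channel at (293,190) and the squashed one in the tray at (312,357). The vials at (202,222) and (222,187) haven't moved, so I'm handing in.

```bash
python3 -c "
from workcell import robot, imaging
print(robot.sign_off())"
```

```text
the job is handed in; nothing more can be done
None
```

The job is handed in: the round sleeve rolled by itself into the catch channel, and the squashed one lay still on the deck for over a second before I moved it to the red tray; the vials look unmoved, and the arm never worked near the timer, though it hid the timer in the final picture.

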